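# Close the culture chamber with its cover and three clamp bolts

### The job

Close the culture chamber: take the round steel cover by its blue handle and set it gently (not dropped) and level onto the chamber's rim, over the petri dish. Then turn each of the three orange captive bolt knobs clockwise, as seen from above, to its end stop, so that every steel clamp finger lies over the cover's edge. Do not knock the reagent bottle, the timer or the tape roll about.

Things in the scene. Friction and masses are not known exactly. Their poses are not given: they have to be found in the camera images.
- chamber: Culture chamber, fixed to the worktop. Origin: centre of its underside; z up. Grey three-lobed foot plate 168 mm across, 12 thick; round aluminium wall, outer diameter 124, inner 108, open top, rim 50 mm up, petri dish inside. Outside the wall, 90 mm from the centre, three posts (20 mm across, at 90, 210, 330 deg anticlockwise from x: knobs a, b, c) carry orange T-bar knobs.
- rim (a point): Centre of the chamber's open rim, 50 mm above the worktop. The cover's flange must rest here.
- cover: Loose steel cover, 0.4 kg, starts level on the worktop. Origin: centre of its spigot's underside; z up. Spigot tapers from 90 (bottom) to 100 mm across, 8 deep, and centres itself in the rim; flange 136 mm across, 8 to 18 mm above the origin; blue bar handle 60 mm long along x, 18 wide along y, 18 to 42 mm up. Seated: origin 42 mm above the worktop, handle top 84 mm. Its yaw is free.
- cover_handle (a point): Point in the middle of the cover's handle, 33 mm above the cover's origin and 9 mm below the handle's top; axes as the cover's.
- knob_a (a joint): Knob a, rad: 0 = clamp finger swung away along the rim; grows as the knob turns clockwise seen from above; 1.5 = end stop, clamp finger points at the chamber's centre. Starts between 0 and 0.2. Stiff (friction 0.12 N m): stays where it is left; does not move up or down.
- knob_b (a joint): Knob b, as knob a.
- knob_c (a joint): Knob c, as knob a.
- grip_a (a point): On the axis of knob a, 104 mm above the worktop, 10 mm below the top of its orange T-bar (50 mm long, 15 wide, 78 to 114 mm above the worktop). Turns with the knob: x lies along the bar and points to the clamp finger's tip, z up. The steel clamp finger below the bar (14 mm wide, 62.5 to 70 mm up) reaches 34 mm from the axis; a hub 19 mm across joins them.
- grip_b (a point): The same point of knob b.
- grip_c (a point): The same point of knob c.
- reagent_bottle: Bystander: white plastic bottle, 45 x 62 x 109 mm, origin at the centre of its underside.
- lab_timer: Bystander: white lab timer, 39 x 68 x 62 mm, origin at the centre of its underside.
- tape_roll: Bystander: roll of white label tape lying flat, 82 mm across, 19 mm high, origin at the centre of its underside.

How it is judged:
On the way, in this order (a step that is already met when the one before it is completed fails the run):
1. the cover is seated level on the rim, all three clamp fingers still swung away (z of cover in the frame of rim between -0.011 and -0.006 m and horizontal distance between cover and rim below 0.007 m and angle between cover's own z axis and vertical below 0.05 rad and value of joint each of knob_a, knob_b, knob_c below 0.6 rad), for 0.2 s.
2. a first knob is at its end stop (value of joint any of knob_a, knob_b, knob_c above 1.43 rad), for 0.1 s.
3. two knobs are at their end stops ((value of joint each of knob_a, knob_b above 1.43 rad or value of joint each of knob_a, knob_c above 1.43 rad or value of joint each of knob_b, knob_c above 1.43 rad)), for 0.1 s.
At the end, for the whole second after the job is handed in: The cover lies at rest and level (within 0.05 rad) on the rim, its spigot 6 to 11 mm into the chamber and within 7 mm of its centre, and all three knobs stand within 0.07 rad of their clockwise end stops (joint above 1.43 of 1.5) (z of cover in the frame of rim between -0.011 and -0.006 m and horizontal distance between cover and rim below 0.007 m and angle between cover's own z axis and vertical below 0.05 rad and linear speed of cover below 0.02 m/s and value of joint each of knob_a, knob_b, knob_c above 1.43 rad); the robot touches nothing.
It fails at once if the cover is dropped (falls freely faster than 0.5 m/s, from more than about 13 mm) (linear speed of cover above 0.5 m/s and contact force between the fingers and cover below 0.1 N).
It fails at once if the cover is tipped more than 0.7 rad (angle between cover's own z axis and vertical above 0.7 rad).
It fails at once if a bystander (reagent bottle, timer, tape roll) is moved more than 30 mm (distance of any of reagent_bottle, lab_timer, tape_roll from where it was at the start of the episode above 0.03 m).
It also fails if it takes over 72 s, if anything falls off the work surface, if the arm or the gripper's body presses on something with over 40 N, if the wrist force passes 120 N, or if a joint passes its speed limit or range.

### The arm

A 7-joint arm with a two-finger parallel gripper is mounted at the origin on a cart in front of the work surface, level with it; the furniture and walls round the work are solid. World frame = base frame: x ahead of the robot, y to its left, z up, the work surface at z = 0. Lengths are in m, angles in rad, forces in N, time in s.
With the tool pointing down it reaches from about 0.425 to 0.875 m from the base axis. Payload 8.4 kg.
Tool frame: the origin (TCP) lies between the finger pads; the fingertips stand 17 mm ahead of it and the grasp point (between the pads) lies 2 mm behind it; z points along the fingers, y is the line along which they close (so a half turn about z gives the same grasp; the last joint's range is limited). The gripper opens to 85 mm and grips with 20 to 120 N. Pads are 22 mm wide; open, the fingers measure 114 mm over their backs; the gripper's body (76 mm by 85 mm) begins 54 mm behind the grasp point. The pads swing forward as they close: fully open they stand 13 mm farther back than shut.
Start: joints at [1.139, 0.333, 0.04, 1.465, -0.013, 1.343, -0.059], TCP at [0.212, -0.614, 0.248] pointing down, gripper open.
Joint ranges: [-2.58, 2.58], [-0.38, 2.09], [-1.3, 1.39], [0.25, 2.4], [-1.5, 4.64], [0.08, 2.09], [-2.65, 2.65]. Speed limits (rad/s): [2.22, 2.22, 2.79, 2.79, 3.14, 3.14, 3.14].

### API

Orientations are given as a unit quaternion [w, x, y, z].
In Python, from bench import bot gives the robot as it stands.
- The arm moves only by the tool play_rows, never from a script. Its argument "increments" is a list of rows, each an object with "delta_pos": the shift along the tool's x, y, z in m, a list of three; "dr": the turn, a rotation vector about the tool's x, y, z in degrees, a list of three; "grip": the finger opening in m, from 0 to 0.0854. In form: [{"delta_pos": [dx, dy, dz], "dr": [ax, ay, az], "grip": grip}, ...]. A call has 1 to 8 rows; each row shifts and turns the commanded pose from where the row before left it, along the tool's axes as they then stand; what a row does not reach is not made up. A row lasts 1/10 s, in which the tool goes at most 50 mm and 8.59 degrees, less where a joint would pass 70% of its speed; a pose out of reach is approached as far as the arm can. A call with a gripper value outside its range is refused whole. The fingers move at their own pace and stop on an object; the grip force is fixed at half the most. Time passes only in rows, so rows that do not move let the fingers close. It gives the time, the measured TCP pose, the force, the opening and the grip force at its end, in the units of the state.
- bot.sense(): the state, without advancing time (a new reading comes with each control period).
- bot.snapshot(name): name is "scene" or "top" or "wrist"; returns the picture (384x512x3 uint8, blue, green, red); there is no depth.
- bot.camera_model(name): a dict with "mtx" (3x3 intrinsics, pixels), "rvec" (rotation vector, rad) and "tvec" (3), from world to camera coordinates, as OpenCV has them. Camera axes: x right, y down, z forward; pixel columns grow to the right and rows downward; lengths in m; the calibration is good to about 2 mm. A picture is of the moment at which its call begins: read the wrist's pose just before it. camera_model takes no time and is no camera call; for the wrist camera it gives the pose at the moment of the call.
- bot.hand_in(): hands the job in; it is judged then, once.
The state is a dict: "clock": time; "q": joint angles; "joint_vel": joint speeds; "joint_efforts": joint torques, N m; "ee_pos": TCP position; "ee_rot": TCP orientation; "ft_force": force on the tool from outside, world axes, zero at the start; "ft_torque": the same for the moment, N m; "grip_width": opening from 0.0 (shut) to 1.0 (fully open); "grasp_force": force on a finger pad.
Only numpy, scipy, OpenCV 4.12 (cv2) and the standard library are available. Lean on these libraries where they do the work, as an engineer would, in place of code of your own. Each camera call takes 0.05 s, during which the arm holds its last target. There are 200 camera calls.

## Working session

There is one attempt and no reset: what is moved stays moved. The work goes in short steps, Python scripts to look and compute and a tool call to move; the robot and the scene stay as the last step left them, time stands still between calls to the robot, and variables do not carry over. Pictures are saved under pics/ and viewed, at most 10 in all, crops included, and the job is handed in when it is done.

Besides the shell and the picture viewer there is one more tool, called by a JSON object that holds its "method" and its "body". play_rows: Moves the arm, as the interface text tells. Its arguments: {"type":"object","properties":{"increments":{"type":"array","items":{"type":"object","properties":{"delta_pos":{"type":"array","items":{"type":"number"}},"dr":{"type":"array","items":{"type":"number"}},"grip":{"type":"number"}}}}},"required":["increments"]}

```bash
ls; mkdir -p pics
python3 - <<'E'
from bench import bot
import cv2
s=bot.sense(); print(s)
for n in("scene","top"):
    cv2.imwrite(f"pics/{n}0.png",bot.snapshot(n)); print(n,bot.camera_model(n))
E
```

```text
pics
{'clock': 0.0, 'q': array([ 1.13881434,  0.33392594,  0.03989782,  1.46628488, -0.0133776 ,
        1.34328378, -0.05850422]), 'joint_vel': array([ 0.00022713,  0.00037208,  0.00018977,  0.00129933, -0.00043077,
       -0.00036956, -0.00051526]), 'joint_efforts': array([ 9.06108426e-05, -6.58544827e+01,  1.36519399e+00, -4.05568743e+01,
        1.67069386e-02,  1.22864111e-02, -5.25622920e-05]), 'ee_pos': array([ 0.21215126, -0.61395012,  0.2474052 ]), 'ee_rot': array([-7.92096714e-04,  9.86191848e-01,  1.65604859e-01, -2.04628467e-04]), 'ft_force': array([-0.56517584,  0.36866245, -0.50969507]), 'ft_torque': array([-0.02382624,  0.01890069, -0.02185971]), 'grasp_force': 0.0, 'grip_width': 0.9995362641174749}
scene {'mtx': array([[399.22142018,   0.        , 252.37776605],
       [  0.        , 399.22142018, 193.55262347],
       [  0.        ,   0.        ,   1.        ]]), 'rvec': array([ 1.01591091, -2.34165817,  1.17338389]), 'tvec': array([0.36568915, 0.27801504, 1.34630029])}
top {'mtx': array([[444.1311343 ,   0.        , 258.46132313],
       [  0.        , 444.1311343 , 192.71805167],
       [  0.        ,   0.        ,   1.        ]]), 'rvec': array([ 2.12324235, -2.18381494,  0.10299781]), 'tvec': array([0.04789231, 0.53087855, 1.41148632])}
```

Run:
```python
import cv2
cv2.imwrite("pics/t1.png",cv2.resize(cv2.imread("pics/top0.png"),(800,600),interpolation=cv2.INTER_CUBIC))
```

```text
(no output)
```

View pics/t1.png

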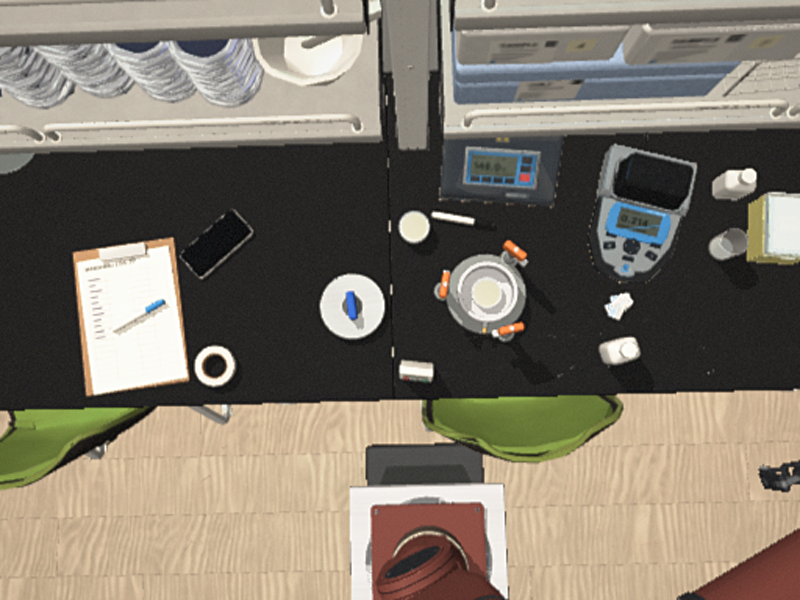

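View pics/scene0.png

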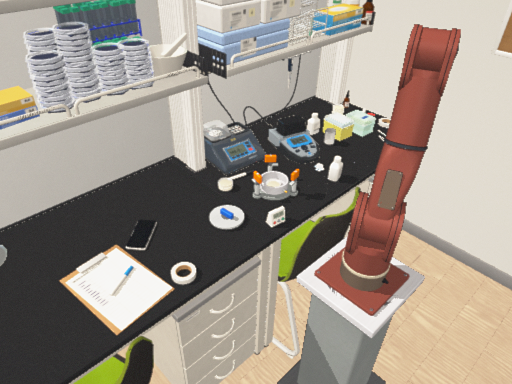

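The top view (800x600) shows the cover at (352,306) with its handle nearly along world x. The chamber is at (487,293), with knobs at (515,251), (445,285) and (511,329). The bottle is at (622,351), the timer at (416,371) and the tape at (214,367). Next I'll measure with colour blobs.

```bash
cat > h.py <<'E'
import numpy as np,cv2
from bench import bot
from scipy.spatial.transform import Rotation as R
def ray(m,px,z):
    K=m["mtx"];Rm=cv2.Rodrigues(m["rvec"])[0];t=m["tvec"].ravel()
    C=-Rm.T@t; px=np.atleast_2d(px).astype(float)
    d=(Rm.T@np.linalg.inv(K)@np.c_[px,np.ones(len(px))].T).T
    return C+d*((z-C[2])/d[:,2])[:,None]
def blobs(im,lo,hi,amin=15):
    h=cv2.cvtColor(im,cv2.COLOR_BGR2HSV); m=cv2.inRange(h,lo,hi)
    n,l,s,c=cv2.connectedComponentsWithStats(m)
    return [(c[i],s[i],np.argwhere(l==i)[:,::-1]) for i in range(1,n) if s[i,4]>=amin]
ORANGE=((5,170,120),(18,255,255)); BLUE=((105,150,60),(125,255,255))
def axis(P):
    # min-area rectangle of world points: centre, yaw of long side, sizes
    (c,sz,a)=cv2.minAreaRect((P[:,:2]*1000).astype(np.float32))
    if sz[0]<sz[1]: a+=90; sz=sz[::-1]
    return np.round(np.array(c)/1000,4),round((a+90)%180-90,1),np.round(sz,1)
def tool():
    s=bot.sense(); q=s["ee_rot"]; return s,R.from_quat([q[1],q[2],q[3],q[0]])
E
python3 - <<'E'
from h import *
im=cv2.imread("pics/top0.png"); m=bot.camera_model("top")
for n,r,z in(("or",ORANGE,.114),("blue",BLUE,.042)):
    for c,s,P in blobs(im,*r):
        if 200<c[0]<345 and 140<c[1]<230: print(n,c.round(1),s[4],axis(ray(m,P,z)),ray(m,c,z).round(4))
f=1/1.5625
for n,p,z in(("cover",(352.5,306.5),.018),("chamber rim",(487,292),.05),("bottle",(622,351),.08),("timer",(416,371),.05),("tape",(214,367),.02),("cup",(414,227),.03),("balance corner",(445,205),.05),("shelf edge",(450,130),.4)):
    print(n,ray(m,np.array(p)*f,z).round(3))
s,T=tool();print(T.as_matrix().round(3))
print(-cv2.Rodrigues(m["rvec"])[0].T@m["tvec"].ravel())
print(bot.camera_model("wrist"))
E
```

```text
or [329. 160.] 73 (array([ 0.6178, -0.1884]), 50.6, array([49. , 18.7])) [[ 0.6172 -0.188   0.114 ]]
or [283.5 186.7] 22 (array([ 0.5393, -0.0456]), -1.9, array([21.6,  9.2])) [[ 0.5388 -0.0456  0.114 ]]
or [331.8 208.7] 29 (array([ 0.4677, -0.1903]), 88.4, array([18.3, 15.2])) [[ 0.467  -0.1896  0.114 ]]
or [322.2 211.2] 27 (array([ 0.4606, -0.1604]), -73.2, array([20.1, 12.4])) [[ 0.4604 -0.1603  0.114 ]]
blue [224.6 195.1] 83 (array([0.5266, 0.1425]), -1.0, array([52.1, 16.2])) [[0.5263 0.1422 0.042 ]]
cover [[0.525 0.141 0.018]]
chamber rim [[ 0.544 -0.138  0.05 ]]
bottle [[ 0.414 -0.397  0.08 ]]
timer [[0.387 0.012 0.05 ]]
tape [[0.407 0.432 0.02 ]]
cup [[0.688 0.007 0.03 ]]
balance corner [[ 0.729 -0.058  0.05 ]]
shelf edge [[ 0.76  -0.054  0.4  ]]
[[ 0.945  0.327 -0.001]
 [ 0.327 -0.945  0.001]
 [-0.    -0.002 -1.   ]]
[0.36724142 0.00833131 1.4633809 ]
{'mtx': array([[312.26221303,   0.        , 258.4331201 ],
       [  0.        , 312.26221303, 190.40717534],
       [  0.        ,   0.        ,   1.        ]]), 'rvec': array([-2.35137315,  1.67413648,  0.25617053]), 'tvec': array([-0.64875516, -0.03760761,  0.38032499])}
```

{"method": "play_rows", "body": {"increments": [{"delta_pos":[0,0,0],"dr":[0,0,6.37],"grip":0.0854},{"delta_pos":[0,0,0],"dr":[0,0,6.37],"grip":0.0854},{"delta_pos":[0,0,0],"dr":[0,0,6.37],"grip":0.0854},{"delta_pos":[0.034,-0.03,-0.006],"dr":[0,0,0],"grip":0.0854},{"delta_pos":[0.034,-0.03,-0.006],"dr":[0,0,0],"grip":0.0854},{"delta_pos":[0.034,-0.03,-0.006],"dr":[0,0,0],"grip":0.0854},{"delta_pos":[0.034,-0.03,-0.006],"dr":[0,0,0],"grip":0.0854},{"delta_pos":[0.034,-0.03,-0.006],"dr":[0,0,0],"grip":0.0854}]}}

```text
clock: 0.9
ee_pos: [0.3834, -0.4629, 0.2783]
ee_rot: [-0.0, 1.0, -0.0, -0.0]
ft_force: [-0.3, -0.4, 0.9]
grip_width: 0.997
grasp_force: 0.0
```

{"method": "play_rows", "body": {"increments": [{"delta_pos":[0.03,-0.04,0],"dr":[0,0,0],"grip":0.0854},{"delta_pos":[0.03,-0.04,0],"dr":[0,0,0],"grip":0.0854},{"delta_pos":[0.03,-0.04,0],"dr":[0,0,0],"grip":0.0854},{"delta_pos":[0.02,-0.04,0],"dr":[0,0,0],"grip":0.0854},{"delta_pos":[0,-0.04,0],"dr":[0,0,0],"grip":0.0854},{"delta_pos":[0,-0.04,0],"dr":[0,0,0],"grip":0.0854},{"delta_pos":[0,-0.04,0],"dr":[0,0,0],"grip":0.0854},{"delta_pos":[0,-0.03,0],"dr":[0,0,0],"grip":0.0854}]}}

```text
clock: 1.7
ee_pos: [0.4925, -0.1517, 0.2781]
ee_rot: [-0.0, 1.0, 0.001, -0.0]
ft_force: [0.4, -0.4, 0.5]
grip_width: 0.996
grasp_force: 0.0
```

Run:
```python
from h import *
s,T=tool();m=bot.camera_model("wrist");im=bot.snapshot("wrist")
print(s["ee_pos"],T.as_matrix().round(3)); C=-cv2.Rodrigues(m["rvec"])[0].T@m["tvec"].ravel();print("cam in tool",T.inv().apply(C-s["ee_pos"]))
cv2.imwrite("pics/w1.png",im)
import pickle;pickle.dump((im,m),open("w1.pkl","wb"))
for c,st,P in blobs(im,*ORANGE,60): print(c.round(1),st,axis(ray(m,P,.114)))
```

```text
[ 0.492455   -0.15170811  0.27809807] [[ 1.     0.001 -0.   ]
 [ 0.001 -1.     0.   ]
 [-0.    -0.    -1.   ]]
cam in tool [ 0.07684152 -0.00077275 -0.12565168]
[300.6  35.2] [ 276    7   51   54 1193] (array([ 0.616, -0.186]), 49.3, array([48.9, 18.4]))
[145.8 110.7] [135  83  25  56 661] (array([ 0.5545, -0.0482]), -16.4, array([50.1, 16.7]))
[280.8 199.6] [257 186  49  29 742] (array([ 0.469 , -0.1722]), -77.8, array([48.4, 22.6]))
```

View pics/w1.png

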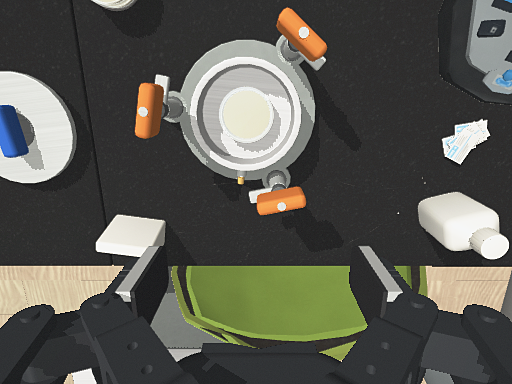

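The wrist view shows the chamber with its dish at (246,115). The axis dots on the knobs are at (304,33), (143,112) and (281,207). The cover handle is at (12,131), the timer at (132,235) and the bottle at (460,222).

Run:
```python
from h import *
import pickle
im,m=pickle.load(open("w1.pkl","rb"))
px=[]
for c,st,P in blobs(im,*ORANGE,60):
    x,y,w,h=st[:4]; g=im[y:y+h,x:x+w].min(2); l=np.argwhere(g>150)
    poly=cv2.fillConvexPoly(np.zeros(im.shape[:2],np.uint8),cv2.convexHull(P.astype(np.int32)),1)
    d=np.argwhere((im.min(2)>130)&(poly>0))[:,::-1]; px.append(np.median(d,0)); print(px[-1],len(d))
W=ray(m,px,.1145); print(W.round(4)); c=W.mean(0);print("centre",c.round(4),np.linalg.norm(W-c,axis=1),np.degrees(np.arctan2(*(W-c)[:,1::-1].T)))
print("dish",ray(m,(246,115),.02))
```

```text
[303.  32.] 95
[142. 111.] 79
[281. 206.] 64
[[ 0.6184 -0.1879  0.1145]
 [ 0.554  -0.046   0.1145]
 [ 0.4634 -0.173   0.1145]]
centre [ 0.5453 -0.1356  0.1145] [0.08992302 0.09008677 0.09003777] [ -35.53515807   84.44075557 -155.45696992]
dish [[ 0.54452976 -0.13571013  0.02      ]]
```

{"method": "play_rows", "body": {"increments": [{"delta_pos":[0,-0.05,0.01],"dr":[0,0,0],"grip":0.0854},{"delta_pos":[0,-0.05,0.01],"dr":[0,0,0],"grip":0.0854},{"delta_pos":[0,-0.05,0.01],"dr":[0,0,0],"grip":0.0854},{"delta_pos":[0,-0.05,0.01],"dr":[0,0,0],"grip":0.0854},{"delta_pos":[0,-0.05,0.01],"dr":[0,0,0],"grip":0.0854},{"delta_pos":[0,-0.04,0.01],"dr":[0,0,0],"grip":0.0854},{"delta_pos":[0,0,0],"dr":[0,0,0],"grip":0.0854}]}}

```text
clock: 2.45
ee_pos: [0.4911, 0.1366, 0.218]
ee_rot: [-0.001, 1.0, 0.004, -0.001]
ft_force: [0.4, -0.4, -0.1]
grip_width: 0.998
grasp_force: 0.0
```

Run:
```python
from h import *
s,T=tool();m=bot.camera_model("wrist");im=bot.snapshot("wrist")
print(s["ee_pos"]); cv2.imwrite("pics/w2.png",im)
for c,st,P in blobs(im,*BLUE,300): print(c.round(1),st,axis(ray(m,P,.042)))
```

```text
[0.49111905 0.13661945 0.21800724]
[251.  135.9] [ 240  106   23   61 1071] (array([0.5276, 0.1452]), 6.3, array([58.3, 17.2]))
```

View pics/w2.png

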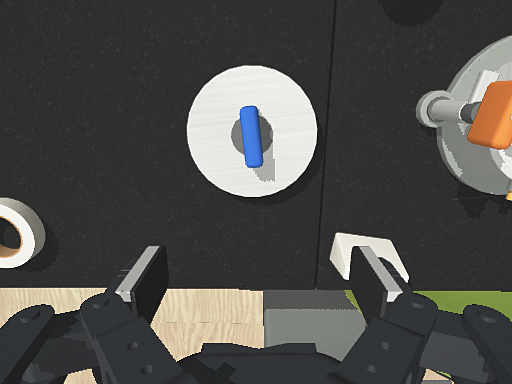

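The cover's flange is centred at about (252,131.5), with the handle at (251,136). The path down is clear.

Run:
```python
from h import *
im=cv2.imread("pics/w2.png");m=bot.camera_model("wrist")
g=((im.min(2)>140)*255).astype(np.uint8); g[220:]=0; g[:,:180]=0; g[:,325:]=0
b=cv2.inRange(cv2.cvtColor(im,cv2.COLOR_BGR2HSV),*BLUE)
P=cv2.convexHull(np.argwhere(g>0)[:,::-1].astype(np.int32))[:,0]
W=ray(m,P,.018)[:,:2]; c,r=cv2.minEnclosingCircle((W*1000).astype(np.float32)); print(c,r)
s,T=tool();print(s["ee_pos"],T.as_euler("xyz",degrees=True))
```

```text
(527.5618896484375, 141.59291076660156) 67.59427642822266
[0.49193186 0.13332395 0.21845838] [-1.79964440e+02  9.89839089e-02  2.57754659e-01]
```

{"method": "play_rows", "body": {"increments": [{"delta_pos":[0.035,-0.0115,0.02],"dr":[0,0,0],"grip":0.0854},{"delta_pos":[0,0,0.04],"dr":[0,0,-6.0],"grip":0.0854},{"delta_pos":[0,0,0.04],"dr":[0,0,0],"grip":0.07},{"delta_pos":[0,0,0.035],"dr":[0,0,0],"grip":0.06},{"delta_pos":[0,0,0.02],"dr":[0,0,0],"grip":0.05},{"delta_pos":[0,0,0.01],"dr":[0,0,0],"grip":0.05},{"delta_pos":[0,0,0],"dr":[0,0,0],"grip":0.05},{"delta_pos":[0,0,0],"dr":[0,0,0],"grip":0.05}]}}

```text
clock: 3.3
ee_pos: [0.5287, 0.1417, 0.0553]
ee_rot: [-0.0, 0.999, 0.052, 0.001]
ft_force: [-0.1, 1.1, 0.7]
grip_width: 0.583
grasp_force: 0.0
```

{"method": "play_rows", "body": {"increments": [{"delta_pos":[-0.001,-0.003,0.009],"dr":[0,0,0],"grip":0.05},{"delta_pos":[0,0,0.008],"dr":[0,0,0],"grip":0.05},{"delta_pos":[0,0,0],"dr":[0,0,0],"grip":0.03},{"delta_pos":[0,0,0],"dr":[0,0,0],"grip":0.02},{"delta_pos":[0,0,0],"dr":[0,0,0],"grip":0.008},{"delta_pos":[0,0,0],"dr":[0,0,0],"grip":0.0},{"delta_pos":[0,0,0],"dr":[0,0,0],"grip":0.0},{"delta_pos":[0,0,0],"dr":[0,0,0],"grip":0.0}]}}

```text
clock: 4.1
ee_pos: [0.5266, 0.145, 0.0375]
ee_rot: [-0.0, 0.999, 0.052, 0.0]
ft_force: [-1.2, -0.5, 2.8]
grip_width: 0.199
grasp_force: 59.5
```

{"method": "play_rows", "body": {"increments": [{"delta_pos":[0,0,-0.005],"dr":[0,0,0],"grip":0.0},{"delta_pos":[0,0,-0.015],"dr":[0,0,0],"grip":0.0},{"delta_pos":[0,0,-0.03],"dr":[0,0,0],"grip":0.0},{"delta_pos":[0,0,-0.035],"dr":[0,0,0],"grip":0.0},{"delta_pos":[0,0,-0.035],"dr":[0,0,0],"grip":0.0},{"delta_pos":[0,0,-0.025],"dr":[0,0,0],"grip":0.0},{"delta_pos":[0,0,-0.005],"dr":[0,0,0],"grip":0.0},{"delta_pos":[0,0,0],"dr":[0,0,0],"grip":0.0}]}}

```text
clock: 4.9
ee_pos: [0.5268, 0.145, 0.188]
ee_rot: [0.0, 0.999, 0.052, 0.001]
ft_force: [0.5, 0.2, -5.3]
grip_width: 0.196
grasp_force: 59.1
```

{"method": "play_rows", "body": {"increments": [{"delta_pos":[-0.001,0.02,0],"dr":[0,0,0],"grip":0.0},{"delta_pos":[-0.002,0.04,0],"dr":[0,0,0],"grip":0.0},{"delta_pos":[-0.0015,0.045,0],"dr":[0,0,0],"grip":0.0},{"delta_pos":[-0.0015,0.045,0],"dr":[0,0,0],"grip":0.0},{"delta_pos":[-0.0015,0.045,0],"dr":[0,0,0],"grip":0.0},{"delta_pos":[-0.0015,0.045,0],"dr":[0,0,0],"grip":0.0},{"delta_pos":[-0.001,0.03,0],"dr":[0,0,0],"grip":0.0},{"delta_pos":[-0.001,0.011,0],"dr":[0,0,0],"grip":0.0}]}}

```text
clock: 5.7
ee_pos: [0.5432, -0.14, 0.1849]
ee_rot: [0.0, 0.999, 0.049, -0.002]
ft_force: [1.0, -0.7, -5.0]
grip_width: 0.196
grasp_force: 59.2
```

{"method": "play_rows", "body": {"increments": [{"delta_pos":[0,0,0],"dr":[0,0,0],"grip":0.0},{"delta_pos":[0,0,0],"dr":[0,0,0],"grip":0.0}]}}

```text
clock: 5.9
ee_pos: [0.5444, -0.134, 0.1861]
ee_rot: [-0.001, 0.999, 0.053, -0.001]
ft_force: [-0.5, 0.2, -4.1]
grip_width: 0.199
grasp_force: 59.2
```

Run:
```python
from h import *
s,T=tool();m=bot.camera_model("wrist");im=bot.snapshot("wrist")
print(s["ee_pos"],T.as_euler("xyz",degrees=True),s["ft_force"],s["ft_torque"]); cv2.imwrite("pics/w3.png",im)
```

```text
[ 0.54435944 -0.13400852  0.18614434] [-1.79908127e+02  9.33273068e-02  6.02888117e+00] [-0.52336822  0.23095828 -4.09110416] [0.04149772 0.00522619 0.01663796]
```

View pics/w3.png

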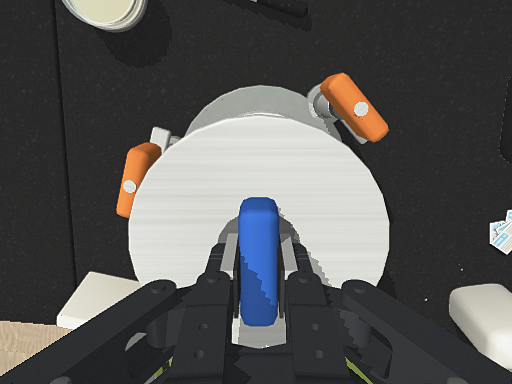

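The cover is held level over the chamber, centred at about (259,235), and clear of the knobs. I'll lower it.

{"method": "play_rows", "body": {"increments": [{"delta_pos":[0.001,0.0015,0.01],"dr":[0,0,0],"grip":0.0},{"delta_pos":[0,0,0.02],"dr":[0,0,0],"grip":0.0},{"delta_pos":[0,0,0.02],"dr":[0,0,0],"grip":0.0},{"delta_pos":[0,0,0.02],"dr":[0,0,0],"grip":0.0},{"delta_pos":[0,0,0.015],"dr":[0,0,0],"grip":0.0},{"delta_pos":[0,0,0.005],"dr":[0,0,0],"grip":0.0},{"delta_pos":[0,0,0],"dr":[0,0,0],"grip":0.0}]}}

```text
clock: 6.65
ee_pos: [0.5457, -0.1365, 0.0966]
ee_rot: [-0.0, 0.999, 0.052, -0.001]
ft_force: [0.2, -0.2, -4.0]
grip_width: 0.195
grasp_force: 59.1
```

{"method": "play_rows", "body": {"increments": [{"delta_pos":[0,0,0.005],"dr":[0,0,0],"grip":0.0},{"delta_pos":[0,0,0.004],"dr":[0,0,0],"grip":0.0},{"delta_pos":[0,0,0.003],"dr":[0,0,0],"grip":0.0},{"delta_pos":[0,0,0.001],"dr":[0,0,0],"grip":0.0},{"delta_pos":[0,0,0],"dr":[0,0,0],"grip":0.0}]}}

```text
clock: 7.15
ee_pos: [0.5459, -0.1371, 0.0843]
ee_rot: [-0.0, 0.999, 0.052, -0.0]
ft_force: [-0.3, -0.3, -3.6]
grip_width: 0.194
grasp_force: 59.2
```

{"method": "play_rows", "body": {"increments": [{"delta_pos":[0,-0.001,0.002],"dr":[0,0,0],"grip":0.0},{"delta_pos":[0,0,0.001],"dr":[0,0,0],"grip":0.0},{"delta_pos":[0,0,0.001],"dr":[0,0,0],"grip":0.0},{"delta_pos":[0,0,0.0008],"dr":[0,0,0],"grip":0.0},{"delta_pos":[0,0,0],"dr":[0,0,0],"grip":0.0},{"delta_pos":[0,0,0],"dr":[0,0,0],"grip":0.0}]}}

```text
clock: 7.75
ee_pos: [0.5459, -0.136, 0.0796]
ee_rot: [-0.0, 0.999, 0.052, 0.0]
ft_force: [0.9, 0.8, -3.2]
grip_width: 0.194
grasp_force: 59.4
```

{"method": "play_rows", "body": {"increments": [{"delta_pos":[0,0,0.0007],"dr":[0,0,0],"grip":0.0},{"delta_pos":[0,0,0.0005],"dr":[0,0,0],"grip":0.0},{"delta_pos":[0,0,0],"dr":[0,0,0],"grip":0.0}]}}

```text
clock: 8.05
ee_pos: [0.5459, -0.136, 0.0795]
ee_rot: [0.0, 0.999, 0.052, 0.0]
ft_force: [-7.2, 1.2, 9.7]
grip_width: 0.198
grasp_force: 61.1
```

{"method": "play_rows", "body": {"increments": [{"delta_pos":[0,0,-0.0006],"dr":[0,0,0],"grip":0.0},{"delta_pos":[0,0,0],"dr":[0,0,0],"grip":0.022},{"delta_pos":[0,0,0],"dr":[0,0,0],"grip":0.035},{"delta_pos":[0,0,0],"dr":[0,0,0],"grip":0.035},{"delta_pos":[0,0,-0.01],"dr":[0,0,0],"grip":0.035},{"delta_pos":[0,0,-0.02],"dr":[0,0,0],"grip":0.035},{"delta_pos":[0,0,-0.03],"dr":[0,0,0],"grip":0.035},{"delta_pos":[0,0,-0.03],"dr":[0,0,0],"grip":0.035}]}}

```text
clock: 8.85
ee_pos: [0.5457, -0.1359, 0.1704]
ee_rot: [-0.0, 0.999, 0.052, -0.0]
ft_force: [0.0, -0.1, 0.2]
grip_width: 0.406
grasp_force: 0.0
```

{"method": "play_rows", "body": {"increments": [{"delta_pos":[0,0,-0.03],"dr":[0,0,0],"grip":0.035},{"delta_pos":[-0.04,0,-0.01],"dr":[0,0,0],"grip":0.035},{"delta_pos":[-0.03,0,0],"dr":[0,0,0],"grip":0.035},{"delta_pos":[0,0,0],"dr":[0,0,0],"grip":0.035},{"delta_pos":[0,0,0],"dr":[0,0,0],"grip":0.035}]}}

```text
clock: 9.35
ee_pos: [0.4763, -0.1435, 0.2099]
ee_rot: [0.0, 0.999, 0.052, 0.001]
ft_force: [0.4, -0.4, 0.4]
grip_width: 0.412
grasp_force: 0.0
```

Run:
```python
from h import *
s,T=tool();m=bot.camera_model("wrist");im=bot.snapshot("wrist")
print(s["ee_pos"],T.as_euler("xyz",degrees=True)); cv2.imwrite("pics/w4.png",im)
for c,st,P in blobs(im,*ORANGE,60): print(c.round(1),st,axis(ray(m,P,.114)))
for c,st,P in blobs(im,*BLUE,300): print(c.round(1),st,axis(ray(m,P,.084)))
```

```text
[ 0.47634254 -0.14352996  0.20991779] [ 1.79941759e+02 -8.55395511e-02  5.92267664e+00]
[355.8  15.3] [ 323    0   60   39 1427] (array([ 0.6096, -0.1896]), 49.2, array([34.6, 22.1]))
[130.3  77.6] [ 114   40   36   75 1313] (array([ 0.5538, -0.0481]), -13.8, array([48.6, 15.2]))
[295.3 212.2] [ 264  197   64   33 1410] (array([ 0.4694, -0.1716]), -77.9, array([48.3, 23.3]))
[257.8 101.1] [ 247   63   23   78 1680] (array([ 0.546 , -0.1353]), 5.3, array([57.6, 17. ]))
```

View pics/w4.png

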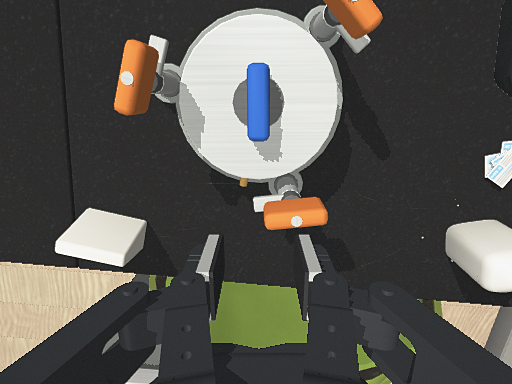

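The cover is seated centrally at (0.546,-0.135), and all three fingers are still swung away. Next are the knobs, so I'll check the last joint's margin.

Run:
```python
from h import *
s,T=tool();print(s["q"].round(3))
import pickle
W=np.array([[.554,-.046],[.4634,-.173],[.6184,-.1879]])
m=bot.camera_model("wrist");im=bot.snapshot("wrist")
for c,st,P in blobs(im,*ORANGE,60):
    poly=cv2.fillConvexPoly(np.zeros(im.shape[:2],np.uint8),cv2.convexHull(P.astype(np.int32)),1)
    d=np.argwhere((im.min(2)>130)&(poly>0))[:,::-1]; print(ray(m,np.median(d,0),.1145).round(4))
```

```text
[ 0.552  0.07  -0.363  1.864  0.027  1.21  -1.286]
[[ 0.615  -0.1889  0.1145]]
[[ 0.5537 -0.0464  0.1145]]
[[ 0.4631 -0.1733  0.1145]]
```

{"method": "play_rows", "body": {"increments": [{"delta_pos":[0,0,0],"dr":[0,0,-8],"grip":0.045},{"delta_pos":[0,0,0],"dr":[0,0,-8],"grip":0.045},{"delta_pos":[0,0,0],"dr":[0,0,-8],"grip":0.045},{"delta_pos":[0,0,0],"dr":[0,0,-8],"grip":0.045},{"delta_pos":[0,0,0],"dr":[0,0,-8],"grip":0.045},{"delta_pos":[0,0,0],"dr":[0,0,-8],"grip":0.045},{"delta_pos":[0,0,0],"dr":[0,0,-8],"grip":0.045},{"delta_pos":[0,0,0],"dr":[0,0,-8],"grip":0.045}]}}

```text
clock: 10.25
ee_pos: [0.4771, -0.1428, 0.2087]
ee_rot: [-0.0, 0.817, 0.576, 0.0]
ft_force: [-0.1, -0.3, 0.1]
grip_width: 0.53
grasp_force: 0.0
```

{"method": "play_rows", "body": {"increments": [{"delta_pos":[0,0,0],"dr":[0,0,-8],"grip":0.045},{"delta_pos":[0,0,0],"dr":[0,0,-8],"grip":0.045},{"delta_pos":[0,0,0],"dr":[0,0,-8],"grip":0.045},{"delta_pos":[0,0,0],"dr":[0,0,-8],"grip":0.045},{"delta_pos":[0,0,0.02],"dr":[0,0,0],"grip":0.045},{"delta_pos":[0,0,0],"dr":[0,0,0],"grip":0.045}]}}

```text
clock: 10.85
ee_pos: [0.4757, -0.1427, 0.1868]
ee_rot: [-0.002, 0.629, 0.777, -0.0]
ft_force: [-0.9, 0.8, -0.0]
grip_width: 0.526
grasp_force: 0.0
```

```bash
cat >> h.py <<'E'
K=dict(a=(.5539,-.0462),b=(.4633,-.1731),c=(.6184,-.1879))
def goto(k,z,yaw):
    s,T=tool(); x=T.as_matrix()[:,0]; cy=np.degrees(np.arctan2(x[1],x[0]))
    d=np.array([*K[k],z])-s["ee_pos"]; print("pos",s["ee_pos"].round(4),"yaw",cy.round(2),"dtool",T.inv().apply(d).round(4),"turn_z",round((cy-yaw+180)%360-180,2),"q7",s["q"][6].round(2))
E
python3 -c "
from h import *
goto('b',.102,102)"
```

```text
pos [ 0.4757 -0.1427  0.1868] yaw 101.99 dtool [-0.0274 -0.0183  0.0848] turn_z -0.01 q7 0.38
```

{"method": "play_rows", "body": {"increments": [{"delta_pos":[-0.0137,-0.0092,0],"dr":[0,0,0],"grip":0.045},{"delta_pos":[-0.0137,-0.0092,0],"dr":[0,0,0],"grip":0.045},{"delta_pos":[0,0,0.03],"dr":[0,0,0],"grip":0.045},{"delta_pos":[0,0,0.015],"dr":[0,0,0],"grip":0.045},{"delta_pos":[0,0,0],"dr":[0,0,0],"grip":0.045},{"delta_pos":[0,0,0],"dr":[0,0,0],"grip":0.045}]}}

```text
clock: 11.45
ee_pos: [0.4645, -0.1737, 0.1446]
ee_rot: [-0.0, 0.63, 0.777, 0.0]
ft_force: [0.5, -0.8, 0.3]
grip_width: 0.527
grasp_force: 0.0
```

```bash
python3 -c "
from h import *
goto('b',.102,102)"
```

```text
pos [ 0.4645 -0.1737  0.1446] yaw 101.97 dtool [ 0.0008 -0.0011  0.0426] turn_z -0.03 q7 0.43
```

{"method": "play_rows", "body": {"increments": [{"delta_pos":[0.001,-0.001,0.015],"dr":[0,0,0],"grip":0.045},{"delta_pos":[0,0,0.018],"dr":[0,0,0],"grip":0.045},{"delta_pos":[0,0,0.0095],"dr":[0,0,0],"grip":0.045},{"delta_pos":[0,0,0],"dr":[0,0,0],"grip":0.045},{"delta_pos":[0,0,0],"dr":[0,0,0],"grip":0.0},{"delta_pos":[0,0,0],"dr":[0,0,0],"grip":0.0},{"delta_pos":[0,0,0],"dr":[0,0,0],"grip":0.0},{"delta_pos":[0,0,0],"dr":[0,0,0],"grip":0.0}]}}

```text
clock: 12.25
ee_pos: [0.4623, -0.1736, 0.1026]
ee_rot: [-0.0, 0.63, 0.777, -0.001]
ft_force: [-8.1, 1.2, 10.0]
grip_width: 0.161
grasp_force: 59.3
```

```bash
python3 -c "
from h import *
goto('b',.102,24.5);print(bot.sense()['ft_torque'],bot.sense()['ft_force'])"
```

```text
pos [ 0.4623 -0.1736  0.1026] yaw 101.92 dtool [0.0003 0.0011 0.0006] turn_z 77.42 q7 0.41
[ 0.14061149  1.42216768 -0.04146131] [-8.06316471  1.161602    9.99423251]
```

{"method": "play_rows", "body": {"increments": [{"delta_pos":[0,0,0],"dr":[0,0,4],"grip":0.0},{"delta_pos":[0,0,0],"dr":[0,0,7],"grip":0.0},{"delta_pos":[0,0,0],"dr":[0,0,7],"grip":0.0},{"delta_pos":[0,0,0],"dr":[0,0,7],"grip":0.0},{"delta_pos":[0,0,0],"dr":[0,0,7],"grip":0.0},{"delta_pos":[0,0,0],"dr":[0,0,7],"grip":0.0}]}}

```text
clock: 12.85
ee_pos: [0.4626, -0.1737, 0.1027]
ee_rot: [0.0, 0.854, 0.52, -0.0]
ft_force: [-4.0, -1.1, 7.6]
grip_width: 0.164
grasp_force: 58.9
```

{"method": "play_rows", "body": {"increments": [{"delta_pos":[0,0,0],"dr":[0,0,7],"grip":0.0},{"delta_pos":[0,0,0],"dr":[0,0,7],"grip":0.0},{"delta_pos":[0,0,0],"dr":[0,0,7],"grip":0.0},{"delta_pos":[0,0,0],"dr":[0,0,7],"grip":0.0},{"delta_pos":[0,0,0],"dr":[0,0,5],"grip":0.0},{"delta_pos":[0,0,0],"dr":[0,0,4],"grip":0.0},{"delta_pos":[0,0,0],"dr":[0,0,3],"grip":0.0},{"delta_pos":[0,0,0],"dr":[0,0,0],"grip":0.0}]}}

```text
clock: 13.65
ee_pos: [0.4629, -0.174, 0.1027]
ee_rot: [0.001, 0.98, 0.199, 0.0]
ft_force: [-3.1, -2.4, 6.3]
grip_width: 0.168
grasp_force: 60.9
```

```bash
python3 -c "
from h import *
goto('b',.102,24.5);print(bot.sense()['ft_torque'],bot.sense()['ft_force'])"
```

```text
pos [ 0.4629 -0.174   0.1027] yaw 22.94 dtool [ 0.0007 -0.0007  0.0007] turn_z -1.56 q7 -0.95
[-0.57808634  0.84628112  1.08159333] [-3.07375024 -2.39688254  6.28696976]
```

{"method": "play_rows", "body": {"increments": [{"delta_pos":[0,0,0],"dr":[0,0,0],"grip":0.03},{"delta_pos":[0,0,0],"dr":[0,0,0],"grip":0.045},{"delta_pos":[0,0,0],"dr":[0,0,0],"grip":0.045},{"delta_pos":[0,0,-0.015],"dr":[0,0,0],"grip":0.045},{"delta_pos":[0,0,-0.03],"dr":[0,0,0],"grip":0.045},{"delta_pos":[0,0,-0.035],"dr":[0,0,-7],"grip":0.045},{"delta_pos":[0,0,0],"dr":[0,0,-7],"grip":0.045},{"delta_pos":[0,0,0],"dr":[0,0,-7],"grip":0.045}]}}

```text
clock: 14.45
ee_pos: [0.4635, -0.1733, 0.1827]
ee_rot: [0.001, 0.926, 0.377, 0.001]
ft_force: [0.4, -0.0, -0.8]
grip_width: 0.525
grasp_force: 0.0
```

{"method": "play_rows", "body": {"increments": [{"delta_pos":[0,0,0],"dr":[0,0,-6],"grip":0.045},{"delta_pos":[0,0,0],"dr":[0,0,0],"grip":0.045},{"delta_pos":[0,0,0],"dr":[0,0,0],"grip":0.045}]}}

```text
clock: 14.75
ee_pos: [0.4627, -0.1731, 0.1814]
ee_rot: [-0.0, 0.907, 0.421, 0.0]
ft_force: [-0.7, -0.1, 0.7]
grip_width: 0.526
grasp_force: 0.0
```

```bash
python3 -c "
from h import *
goto('c',.182,49.5)
m=bot.camera_model('wrist');im=bot.snapshot('wrist')
for c,st,P in blobs(im,*ORANGE,60): print(c.round(1),st,axis(ray(m,P,.114)))"
```

```text
pos [ 0.4627 -0.1731  0.1814] yaw 49.77 dtool [ 0.0893  0.1284 -0.0007] turn_z 0.27 q7 -0.46
[463.5  71.2] [ 433   26   64   90 3993] (array([ 0.611 , -0.1821]), 49.3, array([48.3, 29.2]))
[258.9 206.7] [ 237  170   46   75 1635] (array([ 0.4659, -0.1697]), 24.5, array([53.5, 17.2]))
```

Knob b reads 24.5°, which is its end stop. Moving on to knob c.

{"method": "play_rows", "body": {"increments": [{"delta_pos":[0.0223,0.0321,0],"dr":[0,0,0],"grip":0.045},{"delta_pos":[0.0223,0.0321,0],"dr":[0,0,0],"grip":0.045},{"delta_pos":[0.0223,0.0321,0],"dr":[0,0,0],"grip":0.045},{"delta_pos":[0.0223,0.0321,0],"dr":[0,0,0],"grip":0.045},{"delta_pos":[0,0,0.02],"dr":[0,0,0],"grip":0.045},{"delta_pos":[0,0,0.018],"dr":[0,0,0],"grip":0.045},{"delta_pos":[0,0,0],"dr":[0,0,0],"grip":0.045},{"delta_pos":[0,0,0],"dr":[0,0,0],"grip":0.045}]}}

```text
clock: 15.6
ee_pos: [0.6183, -0.1874, 0.1434]
ee_rot: [-0.0, 0.907, 0.422, -0.0]
ft_force: [-0.5, -0.1, 0.8]
grip_width: 0.528
grasp_force: 0.0
```

```bash
python3 -c "
from h import *
goto('c',.102,49.5)"
```

```text
pos [ 0.6183 -0.1874  0.1434] yaw 49.89 dtool [-0.0003  0.0004  0.0414] turn_z 0.39 q7 -0.57
```

{"method": "play_rows", "body": {"increments": [{"delta_pos":[0,0,0.015],"dr":[0,0,0],"grip":0.045},{"delta_pos":[0,0,0.018],"dr":[0,0,0],"grip":0.045},{"delta_pos":[0,0,0.008],"dr":[0,0,0],"grip":0.045},{"delta_pos":[0,0,0],"dr":[0,0,0],"grip":0.045},{"delta_pos":[0,0,0],"dr":[0,0,0],"grip":0.0},{"delta_pos":[0,0,0],"dr":[0,0,0],"grip":0.0},{"delta_pos":[0,0,0],"dr":[0,0,0],"grip":0.0},{"delta_pos":[0,0,0],"dr":[0,0,0],"grip":0.0}]}}

```text
clock: 16.4
ee_pos: [0.6188, -0.1875, 0.1035]
ee_rot: [0.0, 0.906, 0.422, 0.0]
ft_force: [-2.0, 0.6, 6.5]
grip_width: 0.163
grasp_force: 59.2
```

```bash
python3 -c "
from h import *
goto('c',.102,-35.5);print(bot.sense()['ft_torque'],bot.sense()['ft_force'])"
```

```text
pos [ 0.6188 -0.1875  0.1035] yaw 49.95 dtool [-0.0006 -0.0001  0.0015] turn_z 85.45 q7 -0.58
[ 0.24104694  0.52918541 -0.10236117] [-2.04012752  0.58579335  6.4957146 ]
```

Turn 87.5°.

{"method": "play_rows", "body": {"increments": [{"delta_pos":[0,0,0],"dr":[0,0,4],"grip":0.0},{"delta_pos":[0,0,0],"dr":[0,0,7],"grip":0.0},{"delta_pos":[0,0,0],"dr":[0,0,7],"grip":0.0},{"delta_pos":[0,0,0],"dr":[0,0,7],"grip":0.0},{"delta_pos":[0,0,0],"dr":[0,0,7],"grip":0.0},{"delta_pos":[0,0,0],"dr":[0,0,7],"grip":0.0},{"delta_pos":[0,0,0],"dr":[0,0,7],"grip":0.0}]}}

```text
clock: 17.1
ee_pos: [0.6195, -0.1889, 0.1036]
ee_rot: [0.001, 0.999, 0.032, 0.001]
ft_force: [2.3, -3.5, 1.3]
grip_width: 0.165
grasp_force: 58.6
```

{"method": "play_rows", "body": {"increments": [{"delta_pos":[0,0,0],"dr":[0,0,7],"grip":0.0},{"delta_pos":[0,0,0],"dr":[0,0,7],"grip":0.0},{"delta_pos":[0,0,0],"dr":[0,0,7],"grip":0.0},{"delta_pos":[0,0,0],"dr":[0,0,7],"grip":0.0},{"delta_pos":[0,0,0],"dr":[0,0,6],"grip":0.0},{"delta_pos":[0,0,0],"dr":[0,0,4.5],"grip":0.0},{"delta_pos":[0,0,0],"dr":[0,0,3],"grip":0.0},{"delta_pos":[0,0,0],"dr":[0,0,0],"grip":0.0}]}}

```text
clock: 17.9
ee_pos: [0.6191, -0.1903, 0.1036]
ee_rot: [0.002, 0.947, -0.322, 0.002]
ft_force: [0.4, -8.6, 3.1]
grip_width: 0.16
grasp_force: 63.4
```

```bash
python3 -c "
from h import *
goto('c',.102,-35.5);print(bot.sense()['ft_torque'],bot.sense()['ft_force'])"
```

```text
pos [ 0.6191 -0.1903  0.1036] yaw -37.61 dtool [-0.0021 -0.0015  0.0016] turn_z -2.11 q7 -2.0
[-1.63802245 -0.09277539  1.58163311] [ 0.41298827 -8.58197745  3.05745433]
```

{"method": "play_rows", "body": {"increments": [{"delta_pos":[0,0,0],"dr":[0,0,0],"grip":0.03},{"delta_pos":[0,0,0],"dr":[0,0,0],"grip":0.045},{"delta_pos":[0,0,0],"dr":[0,0,0],"grip":0.045},{"delta_pos":[0,0,-0.015],"dr":[0,0,0],"grip":0.045},{"delta_pos":[0,0,-0.03],"dr":[0,0,0],"grip":0.045},{"delta_pos":[0,0,-0.035],"dr":[0,0,-8],"grip":0.045},{"delta_pos":[0,0,0],"dr":[0,0,-8],"grip":0.045},{"delta_pos":[0,0,0],"dr":[0,0,-8],"grip":0.045}]}}

```text
clock: 18.7
ee_pos: [0.6194, -0.1875, 0.1854]
ee_rot: [0.0, 0.993, -0.115, 0.002]
ft_force: [0.1, 0.1, -0.8]
grip_width: 0.526
grasp_force: 0.0
```

{"method": "play_rows", "body": {"increments": [{"delta_pos":[0,0,0],"dr":[0,0,-8],"grip":0.045},{"delta_pos":[0,0,0],"dr":[0,0,-8],"grip":0.045},{"delta_pos":[0,0,0],"dr":[0,0,-8],"grip":0.045},{"delta_pos":[0,0,0],"dr":[0,0,-8],"grip":0.045},{"delta_pos":[0,0,0],"dr":[0,0,-8],"grip":0.045},{"delta_pos":[0,0,0],"dr":[0,0,-8],"grip":0.045},{"delta_pos":[0,0,0],"dr":[0,0,-8],"grip":0.045},{"delta_pos":[0,0,0],"dr":[0,0,-8],"grip":0.045}]}}

```text
clock: 19.5
ee_pos: [0.6186, -0.1874, 0.1837]
ee_rot: [0.0, 0.903, 0.429, 0.0]
ft_force: [-0.2, -0.3, 0.4]
grip_width: 0.526
grasp_force: 0.0
```

{"method": "play_rows", "body": {"increments": [{"delta_pos":[0,0,0],"dr":[0,0,-8],"grip":0.045},{"delta_pos":[0,0,0],"dr":[0,0,-8],"grip":0.045},{"delta_pos":[0,0,0],"dr":[0,0,-8],"grip":0.045},{"delta_pos":[0,0,0],"dr":[0,0,-8],"grip":0.045},{"delta_pos":[0,0,0],"dr":[0,0,-8],"grip":0.045},{"delta_pos":[0,0,0],"dr":[0,0,-8],"grip":0.045},{"delta_pos":[0,0,0],"dr":[0,0,-8],"grip":0.045},{"delta_pos":[0,0,0],"dr":[0,0,-8],"grip":0.045}]}}

```text
clock: 20.3
ee_pos: [0.6186, -0.1875, 0.1837]
ee_rot: [0.0, 0.539, 0.842, -0.0]
ft_force: [-0.6, -0.1, -0.2]
grip_width: 0.526
grasp_force: 0.0
```

{"method": "play_rows", "body": {"increments": [{"delta_pos":[0,0,0],"dr":[0,0,-8],"grip":0.045},{"delta_pos":[0,0,0],"dr":[0,0,-8],"grip":0.045},{"delta_pos":[0,0,0],"dr":[0,0,-8],"grip":0.045},{"delta_pos":[0,0,0],"dr":[0,0,-8],"grip":0.045},{"delta_pos":[0,0,0],"dr":[0,0,-8],"grip":0.045},{"delta_pos":[0,0,0],"dr":[0,0,-2],"grip":0.045},{"delta_pos":[0,0,0],"dr":[0,0,0],"grip":0.045},{"delta_pos":[0,0,0],"dr":[0,0,0],"grip":0.045}]}}

```text
clock: 21.1
ee_pos: [0.6185, -0.1876, 0.1831]
ee_rot: [0.0, 0.205, 0.979, -0.0]
ft_force: [0.2, 0.3, 0.0]
grip_width: 0.526
grasp_force: 0.0
```

```bash
python3 -c "
from h import *
goto('a',.182,165)"
```

```text
pos [ 0.6185 -0.1876  0.1831] yaw 156.36 dtool [0.1159 0.1036 0.0011] turn_z -8.64 q7 1.22
```

{"method": "play_rows", "body": {"increments": [{"delta_pos":[0,0,0],"dr":[0,0,-8.5],"grip":0.045},{"delta_pos":[0.0248,0.03,0],"dr":[0,0,0],"grip":0.045},{"delta_pos":[0.0248,0.03,0],"dr":[0,0,0],"grip":0.045},{"delta_pos":[0.0248,0.03,0],"dr":[0,0,0],"grip":0.045},{"delta_pos":[0.0248,0.03,0],"dr":[0,0,0],"grip":0.045},{"delta_pos":[0,0,0.02],"dr":[0,0,0],"grip":0.045},{"delta_pos":[0,0,0.018],"dr":[0,0,0],"grip":0.045},{"delta_pos":[0,0,0],"dr":[0,0,0],"grip":0.045}]}}

```text
clock: 21.9
ee_pos: [0.5524, -0.0457, 0.1428]
ee_rot: [-0.002, 0.131, 0.991, -0.0]
ft_force: [-0.5, 0.0, -0.0]
grip_width: 0.529
grasp_force: 0.0
```

{"method": "play_rows", "body": {"increments": [{"delta_pos":[0,0,0],"dr":[0,0,0],"grip":0.045}]}}

```text
clock: 22.0
ee_pos: [0.5539, -0.0459, 0.1449]
ee_rot: [-0.0, 0.131, 0.991, 0.0]
ft_force: [-0.5, 0.4, -0.2]
grip_width: 0.529
grasp_force: 0.0
```

```bash
python3 -c "
from h import *
goto('a',.102,165)"
```

```text
pos [ 0.5539 -0.0459  0.1449] yaw 164.91 dtool [-0.0001 -0.0003  0.0429] turn_z -0.09 q7 1.16
```

{"method": "play_rows", "body": {"increments": [{"delta_pos":[0,0,0.015],"dr":[0,0,0],"grip":0.045},{"delta_pos":[0,0,0.018],"dr":[0,0,0],"grip":0.045},{"delta_pos":[0,0,0.009],"dr":[0,0,0],"grip":0.045},{"delta_pos":[0,0,0],"dr":[0,0,0],"grip":0.045},{"delta_pos":[0,0,0],"dr":[0,0,0],"grip":0.0},{"delta_pos":[0,0,0],"dr":[0,0,0],"grip":0.0},{"delta_pos":[0,0,0],"dr":[0,0,0],"grip":0.0},{"delta_pos":[0,0,0],"dr":[0,0,0],"grip":0.0}]}}

```text
clock: 22.8
ee_pos: [0.5538, -0.0474, 0.1034]
ee_rot: [0.0, 0.132, 0.991, -0.001]
ft_force: [-4.3, -4.7, 5.0]
grip_width: 0.165
grasp_force: 58.7
```

```bash
python3 -c "
from h import *
goto('a',.102,84.4);print(bot.sense()['ft_torque'],bot.sense()['ft_force'])"
```

```text
pos [ 0.5538 -0.0474  0.1034] yaw 164.88 dtool [0.0002 0.0012 0.0014] turn_z 80.48 q7 1.13
[-0.89411928  0.83818799  0.09827773] [-4.29239777 -4.74457074  5.02564444]
```

Turn 82.5°.

{"method": "play_rows", "body": {"increments": [{"delta_pos":[0,0,0],"dr":[0,0,4],"grip":0.0},{"delta_pos":[0,0,0],"dr":[0,0,7],"grip":0.0},{"delta_pos":[0,0,0],"dr":[0,0,7],"grip":0.0},{"delta_pos":[0,0,0],"dr":[0,0,7],"grip":0.0},{"delta_pos":[0,0,0],"dr":[0,0,7],"grip":0.0},{"delta_pos":[0,0,0],"dr":[0,0,7],"grip":0.0},{"delta_pos":[0,0,0],"dr":[0,0,7],"grip":0.0}]}}

```text
clock: 23.5
ee_pos: [0.5533, -0.048, 0.1034]
ee_rot: [0.0, 0.511, 0.86, -0.001]
ft_force: [-6.3, -6.6, 7.0]
grip_width: 0.166
grasp_force: 59.0
```

{"method": "play_rows", "body": {"increments": [{"delta_pos":[0,0,0],"dr":[0,0,7],"grip":0.0},{"delta_pos":[0,0,0],"dr":[0,0,7],"grip":0.0},{"delta_pos":[0,0,0],"dr":[0,0,7],"grip":0.0},{"delta_pos":[0,0,0],"dr":[0,0,6],"grip":0.0},{"delta_pos":[0,0,0],"dr":[0,0,4],"grip":0.0},{"delta_pos":[0,0,0],"dr":[0,0,3],"grip":0.0},{"delta_pos":[0,0,0],"dr":[0,0,2.5],"grip":0.0},{"delta_pos":[0,0,0],"dr":[0,0,0],"grip":0.0}]}}

```text
clock: 24.3
ee_pos: [0.5528, -0.0481, 0.1034]
ee_rot: [0.001, 0.753, 0.658, -0.002]
ft_force: [-9.5, -7.7, 9.8]
grip_width: 0.167
grasp_force: 65.0
```

```bash
python3 -c "
from h import *
goto('a',.102,84.4);print(bot.sense()['ft_torque'],bot.sense()['ft_force'])"
```

```text
pos [ 0.5528 -0.0481  0.1034] yaw 82.36 dtool [0.0021 0.0009 0.0014] turn_z -2.04 q7 -0.24
[-1.58093747  1.79484565  0.87657437] [-9.53365937 -7.66759192  9.76153231]
```

At the stop. Release, rise, back off and check.

{"method": "play_rows", "body": {"increments": [{"delta_pos":[0,0,0],"dr":[0,0,0],"grip":0.03},{"delta_pos":[0,0,0],"dr":[0,0,0],"grip":0.045},{"delta_pos":[0,0,0],"dr":[0,0,0],"grip":0.045},{"delta_pos":[0,0,-0.015],"dr":[0,0,0],"grip":0.045},{"delta_pos":[0,0,-0.03],"dr":[0,0,0],"grip":0.045},{"delta_pos":[0,0,-0.045],"dr":[0,0,0],"grip":0.045},{"delta_pos":[0,0,-0.045],"dr":[0,0,0],"grip":0.045},{"delta_pos":[0,0,0],"dr":[0,0,8],"grip":0.045}]}}

```text
clock: 25.1
ee_pos: [0.5568, -0.0453, 0.2455]
ee_rot: [0.004, 0.796, 0.605, 0.004]
ft_force: [-0.1, 0.4, -0.2]
grip_width: 0.528
grasp_force: 0.0
```

{"method": "play_rows", "body": {"increments": [{"delta_pos":[0,0,0],"dr":[0,0,8],"grip":0.045},{"delta_pos":[0,0,0],"dr":[0,0,8],"grip":0.045},{"delta_pos":[0,0,0],"dr":[0,0,8],"grip":0.045},{"delta_pos":[0,0,0],"dr":[0,0,8],"grip":0.045},{"delta_pos":[0,0,0],"dr":[0,0,8],"grip":0.045},{"delta_pos":[0,0,0],"dr":[0,0,8],"grip":0.045},{"delta_pos":[0,0,0],"dr":[0,0,8],"grip":0.045},{"delta_pos":[0,0,0],"dr":[0,0,8],"grip":0.045}]}}

```text
clock: 25.9
ee_pos: [0.5539, -0.0455, 0.2387]
ee_rot: [-0.0, 0.996, 0.089, 0.001]
ft_force: [0.4, -0.4, -0.1]
grip_width: 0.523
grasp_force: 0.0
```

{"method": "play_rows", "body": {"increments": [{"delta_pos":[-0.03,0.04,-0.02],"dr":[0,0,4],"grip":0.045},{"delta_pos":[-0.03,0.04,-0.02],"dr":[0,0,4],"grip":0.045},{"delta_pos":[-0.02,0,0],"dr":[0,0,0],"grip":0.045},{"delta_pos":[0,0,0],"dr":[0,0,0],"grip":0.045},{"delta_pos":[0,0,0],"dr":[0,0,0],"grip":0.045},{"delta_pos":[0,0,0],"dr":[0,0,0],"grip":0.045}]}}

```text
clock: 26.5
ee_pos: [0.4903, -0.1273, 0.2748]
ee_rot: [-0.0, 1.0, 0.022, 0.0]
ft_force: [0.5, -0.1, 0.1]
grip_width: 0.529
grasp_force: 0.0
```

Run:
```python
from h import *
s,T=tool();m=bot.camera_model("wrist");im=bot.snapshot("wrist")
print(s["ee_pos"],T.as_euler("xyz",degrees=True)); cv2.imwrite("pics/w5.png",im)
for c,st,P in blobs(im,*ORANGE,60): print(c.round(1),st,axis(ray(m,P,.114)))
for c,st,P in blobs(im,*BLUE,300): print(c.round(1),st,axis(ray(m,P,.084)))
```

```text
[ 0.49028657 -0.12733014  0.27482075] [-1.79984122e+02 -2.66924432e-02  2.56323169e+00]
[336.2  36.6] [311   4  52  61 759] (array([ 0.6163, -0.1854]), -35.4, array([52.9, 15.6]))
[175.7 105. ] [145  94  58  23 556] (array([ 0.5545, -0.0482]), 84.6, array([50. , 15.4]))
[303.3 201.8] [289 176  29  53 641] (array([ 0.4682, -0.1711]), 24.6, array([55.9, 14.1]))
[269.6 115.1] [ 260   85   20   61 1020] (array([ 0.5464, -0.135 ]), 6.2, array([58. , 17.2]))
```

View pics/w5.png

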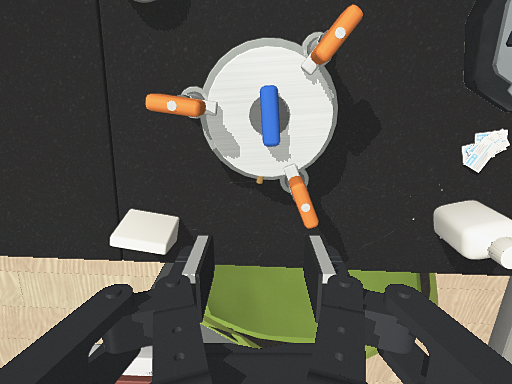

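All three clamp fingers point inwards over the cover: the knob bars read -35.4°, 84.6° and 24.6°, matching their end stops. The cover is centred and the bystanders haven't moved.

```bash
python3 -c "
from bench import bot
print(bot.hand_in())"
```

```text
the job is handed in; nothing more can be done
None
```

The cover is seated level on the rim, all three knobs are at their clockwise end stops with their clamp fingers over its edge, and the job was handed in at about 27 s; no verdict came back.

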